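Tap a drill chuck's tapered shank into its adaptor sleeve and rack the made-up tool

ROBOT

A 6-joint arm with a two-finger parallel gripper is mounted at the origin on a cart in front of the work surface, level with it; the furniture and walls round the work are solid. World frame = base frame: x ahead of the robot, y to its left, z up, the work surface at z = 0. Lengths are in mm, angles in degrees, forces in N, time in s.
With the tool pointing down it reaches from about 350 to 850 mm from the base axis. Payload 8.1 kg.
Tool frame: the origin (TCP) lies midway between the tips of the shut fingers; the grasp point (between the pads) lies 19 mm behind it; z points along the fingers, y is the line along which they close (so a half turn about z gives the same grasp; the last joint's range is limited). The gripper opens to 85 mm and grips with 20 to 120 N. Pads are 22 mm wide; open, the fingers measure 114 mm over their backs; the gripper's body (76 mm by 85 mm) begins 54 mm behind the grasp point. The pads swing forward as they close: fully open they stand 13 mm farther back than shut.
Start: joints at [71.826, 7.471, 85.268, -0, 87.261, -4.893], TCP at [137.815, 583.963, 231.292] pointing down, gripper open.
Joint ranges: [-169.43, 169.43], [-51.17, 129.36], [1.28, 143.12], [-76.62, 256.62], [0, 156.53], [-152.29, 152.29]. Speed limits (degrees/s): [136.94, 136.94, 159.86, 180, 180, 180].

INTERFACE

Orientations are given as [roll, pitch, yaw] about the fixed x, y, z axes, in that order (R = Rz(yaw) Ry(pitch) Rx(roll)).
In Python, from bench import r gives the robot as it stands. The module is installed in compiled form; this text tells all that it offers.
- The arm moves only by the tool jog_arm, never from a script. Its argument "rows" is a list of rows, each a list of 2 entries, a list of its own where there are three numbers: the shift along the tool's x, y, z in mm, then the turn, a rotation vector about the tool's x, y, z in rad. A call has 1 to 10 rows; each row is the pose to reach, as a shift and turn from the pose commanded when the call began, along the tool's axes at that moment; what a row does not reach only later rows make up. A row lasts 1/10 s, in which the tool goes at most 50 mm and 8.59 degrees, less where a joint would pass 70% of its speed; a pose out of reach is approached as far as the arm can. A call with a gripper value outside its range is refused whole. "grip" is the finger opening in mm, from 0 to 85.4, set as the call begins (left out, the last holds). The fingers move at their own pace and stop on an object; "force" is the grip in N (left out, the last holds). Time passes only in rows, so rows that repeat a pose let the fingers close. It gives the time, the measured TCP pose, the force, the opening and the grip force at its end, in the units of the state.
- r.sense(): the state, without advancing time (a new reading comes with each control period).
- r.snapshot(name): name is "side" or "top" or "wrist"; returns (picture, depth): 480x640x3 uint8, blue, green, red; 480x640 float32, mm along the optical axis (not along the pixel's ray), 0 where there is no reading.
- r.camera_params(name): a dict with "fx", "fy", "cx", "cy" (pixels), "dist_coeffs" ([k1, k2, p1, p2, k3] as OpenCV has them; the pictures are not rectified), "pose" (4x4, takes a point from camera to world coordinates); the wrist camera has in their place "tool_from_camera" (4x4, takes a point from camera to tool coordinates, whose origin is the TCP and whose axes are the flange's). Camera axes: x right, y down, z forward; pixel columns grow to the right and rows downward; lengths in mm; the calibration is good to about 2 mm. A picture is of the moment at which its call begins: read the wrist's pose just before it. camera_params takes no time and is no camera call.
- r.hand_in(): hands the job in; it is judged then, once.
The state is a dict: "time": time; "joint_pos": joint angles; "qd": joint speeds; "joint_efforts": joint torques, N m; "tool_pos": TCP position; "tcp_rot": TCP orientation; "ft_force": force on the tool from outside, world axes, zero at the start; "wrist_torque": the same for the moment, N m; "finger_gap": finger opening in mm; "grip_force": force on a finger pad.
Only numpy, scipy, OpenCV 4.12 (cv2) and the standard library are available. Lean on these libraries where they do the work, as an engineer would, in place of code of your own. Each camera call takes 0.05 s, during which the arm holds its last target. There are 200 camera calls.

TASK

Make up the drill chuck with its adaptor sleeve: take the chuck from the rack, set its tapered shank gently into the sleeve on the steel bench block and let go, then press or tap it home through the hardwood block, laid on the chuck's nose, with about 18 newtons and never more than 24, so that friction alone holds the sleeve. Put the block flat back on the worktop, lift the chuck with the sleeve hanging from it, without touching the sleeve, and stand the made-up tool in the rack's wide hole. Leave everything else alone.

Things in the scene. Friction and masses are not known exactly. Their poses are not given: they have to be found in the camera images.
- chuck_mid (a point): Centre of the body of the small steel drill chuck, on its axis. Body: upright cylinder, 36 mm in diameter (38 mm at the dark toothed ring on its upper half), from 18 mm below to 18 mm above this point; grasp it here. Its z axis points from shank to nose; round, so yaw is free. 0.22 kg. At the start it stands in one narrow hole of the rack, its body resting on the board.
- chuck_nose (a point): Centre of the flat end of the chuck's nose, 26 mm in diameter, 32 mm above the chuck's centre: where the hardwood block presses.
- shank_tip (a point): Tip of the chuck's tapered shank, on the axis, 76 mm below the chuck's centre. The shank is 12 mm thick at the tip and 17.5 mm 48 mm higher; a 15.6 mm neck joins it to the body 58 mm above the tip.
- sleeve_mouth (a point): Centre of the mouth of the steel adaptor sleeve, level with the top of its collar. A tube 52 mm high, 21 to 26 mm thick, on top a collar 44 mm in diameter and 12 mm high. Bore tapered like the shank, 17.4 mm wide at the mouth. 0.34 kg, loose, upright in the bench block, collar on its top. Its z axis points up out of the mouth.
- sleeve_foot (a point): Centre of the sleeve's lower end, 52 mm below its mouth. Set down gently, the shank comes to rest with its tip 1.5 to 5.5 mm above this point, the chuck body 8 to 12 mm clear of the collar. Pressed home it sinks only 0.3 to 2 mm more, stiffly (10 to 20 N per mm), differing from run to run, so only the force tells. Just set down, or pressed under 12 N, it counts as loose and may pull out.
- block_mid (a point): Centre of the hardwood block, a dark plain offcut lying flat: 50 mm along its own x, 82 mm along its own y, 22 mm high (11 mm above and below this point). Loose, 0.06 kg. It serves as a soft drift.
- wide_hole (a point): Centre of the rack's wide hole at the board's top, 66 mm above the worktop. 34 mm in diameter, right through; the sleeve hangs in it with its collar on the board, its mouth 12 mm above this point. x runs across the board, y along it; the two narrow holes (22 mm) lie 80 and 155 mm from it towards -y, one with the chuck, one with the lathe centre.
- tool_rack: The tool rack, fixed: a plywood board (70 mm wide, 18 mm thick) on two end cheeks, 74 x 278 x 66 mm over all, three holes in a row along its own y. Origin: centre of its underside.
- bench_block: The steel bench block, fixed: 84 x 84 x 46 mm, with a 32 mm hole through its middle in which the sleeve stands. Origin: centre of its underside.
- centre_mid (a point): Middle of the lathe centre, a 27 mm steel head with a 60 degree point, on the same kind of shank, in the rack's other narrow hole; the point is 24 mm above this. Leave it alone.
- sanding_block: Sanding block, a brown slab of cork with a red-brown lower half, 62 x 90 x 34 mm, lying beyond the bench block. Origin: centre of its underside. Leave it alone.
- tape_measure: Yellow tape measure lying on the worktop, 69 x 90 x 30 mm. Origin: centre of its underside. Leave it alone.
There are look-alikes about, which are no part of the job. Several things look just like the part that bears block_mid: the one meant starts farthest to the robot's right.

How it is judged:
By the outcome, as a careful person would: the job done as asked, in the order asked, and still so for the second after the job is handed in, with the robot touching nothing.
It also fails if it takes over 72 s, if anything falls off the work surface, if the arm or the gripper's body presses on something with over 40 N, if the wrist force passes 120 N, or if a joint passes its speed limit or range.

## Working session

There is one attempt and no reset: what is moved stays moved. The work goes in short steps, Python scripts to look and compute and a tool call to move; the robot and the scene stay as the last step left them, time stands still between calls to the robot, and variables do not carry over. Pictures are saved under pics/ and viewed, at most 10 in all, crops included, and the job is handed in when it is done.

Besides the shell and the picture viewer there is one more tool, called after ">>>" as name(argument=value, ...) on one line, values as JSON. jog_arm: Moves the arm, as the interface text tells. Its arguments: {"type":"object","properties":{"rows":{"type":"array"},"grip":{"type":"number"},"force":{"type":"number"}},"required":["rows"]}

```bash
mkdir -p pics
cat > h.py <<'E'
import numpy as np,cv2
from bench import r
def cam(n):
    p=r.camera_params(n);K=np.array([[p['fx'],0,p['cx']],[0,p['fy'],p['cy']],[0,0,1]])
    return p,K,np.array(p['dist_coeffs'],float)
def rotm(e):
    from scipy.spatial.transform import Rotation as R
    return R.from_euler('xyz',e,degrees=True).as_matrix()
def pose(n,s=None):
    p,K,d=cam(n)
    if n!='wrist': return np.array(p['pose'])
    T=np.eye(4);T[:3,:3]=rotm(s['tcp_rot']);T[:3,3]=s['tool_pos'];return T@np.array(p['tool_from_camera'])
def onplane(n,uv,z,T):
    p,K,d=cam(n);q=cv2.undistortPoints(np.array(uv,float).reshape(-1,1,2),K,d).reshape(-1,2)
    D=np.c_[q,np.ones(len(q))]@T[:3,:3].T;o=T[:3,3]
    return o+D*((z-o[2])/D[:,2])[:,None]
def cloud(n,dep,T):
    p,K,d=cam(n);v,u=np.mgrid[:480,:640]
    q=cv2.undistortPoints(np.stack([u,v],-1).reshape(-1,1,2).astype(float),K,d).reshape(480,640,2)
    P=np.dstack([q,np.ones((480,640))])*dep[...,None]
    return P@T[:3,:3].T+T[:3,3]
E
python3 - <<'E'
from h import *
s=r.sense();print(s)
ims={}
for n in('top','side'):
    im,d=r.snapshot(n);cv2.imwrite(f'pics/{n}0.png',im);np.savez(f'{n}0.npz',im=im,d=d)
    print(n,np.array(r.camera_params(n)['pose']).round(2).tolist())
print(r.camera_params('wrist'))
E
```

```text
{'time': 0.0, 'joint_pos': array([ 7.18245271e+01,  7.51636257e+00,  8.53307405e+01,  9.10261195e-04,
        8.72634854e+01, -4.89338965e+00]), 'qd': array([ 0.0525551 , -0.04760028,  0.03922682,  0.0363048 , -0.06023365,
       -0.01149311]), 'joint_efforts': array([-6.19781931e-04, -5.69379115e+01, -5.00569510e+01, -1.67152994e-04,
        1.39026638e-02, -2.40812699e-05]), 'tool_pos': array([137.64347898, 583.40868971, 230.21737902]), 'tcp_rot': array([-1.79889892e+02, -1.03392275e-02,  1.66717862e+02]), 'ft_force': array([ 0.09380302, -0.18148247,  1.04123976]), 'wrist_torque': array([0.09743026, 0.01272693, 0.01330908]), 'grip_force': 0.0, 'finger_gap': 85.32694671705718}
top [[0.02, -0.99, 0.11, 395.88], [-1.0, -0.02, 0.01, -11.42], [-0.01, -0.11, -0.99, 1269.92], [0.0, 0.0, 0.0, 1.0]]
side [[-0.84, -0.18, 0.51, -107.42], [-0.54, 0.32, -0.78, 966.77], [-0.02, -0.93, -0.37, 547.28], [0.0, 0.0, 0.0, 1.0]]
{'fx': 379.6683479061743, 'fy': 379.6683479061743, 'cx': 320.46918088236873, 'cy': 237.947999734435, 'dist_coeffs': array([-0.02970321,  0.        ,  0.        ,  0.        ,  0.        ]), 'tool_from_camera': array([[ 2.01429993e-04, -9.57034600e-01, -2.89973679e-01,
         7.39763002e+01],
       [ 9.99999652e-01, -4.21560864e-05,  8.33781731e-04,
         1.78015376e-01],
       [-8.10182121e-04, -2.89973746e-01,  9.57034258e-01,
        -1.42247686e+02],
       [ 0.00000000e+00,  0.00000000e+00,  0.00000000e+00,
         1.00000000e+00]])}
```

View pics/top0.png

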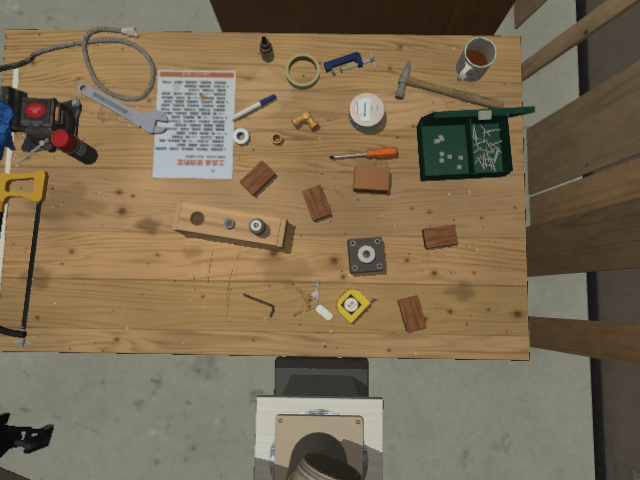

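View pics/side0.png

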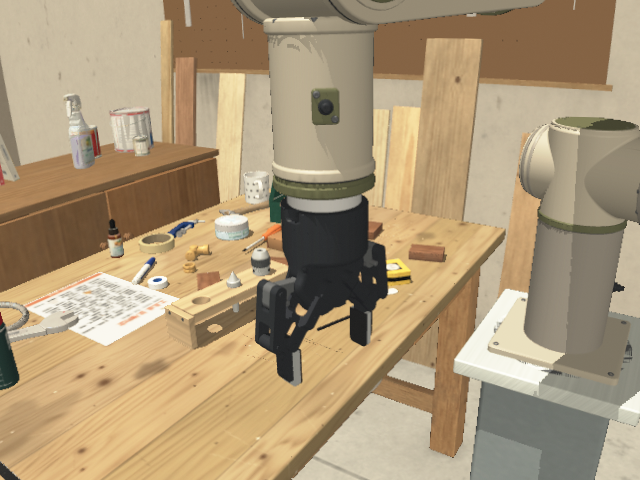

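The top view shows the rack with the wide hole at (197,218), the lathe centre at (229,223) and the chuck at (257,226). The sleeve in the bench block is at (366,254) and the tape measure at (352,305).

Candidates:
- **Hardwood block:** (258,178), (317,203), (439,237) and (412,314). The cork sanding block at (372,179) is ruled out. Image right is the robot's right, so I take (439,237).
- **Chuck:** chuck (257,226) or lathe centre (229,223). I take (257,226), which has the flat nose.

Run:
```python
from h import *
f=np.load('top0.npz');im,d=f['im'],f['d'];T=pose('top');P=cloud('top',d,T)
for nm,uv,z in [('hole',(197,218),66),('centre',(229,223),90),('chuck',(257,226),116),('sleeve',(366,254),58),('blk',(439,237),22),('blk2',(412,314),22),('blk3',(317,203),22)]:
    print(nm,onplane('top',[uv],z,T).round(1),P[uv[1],uv[0]].round(1))
hsv=cv2.cvtColor(im,cv2.COLOR_BGR2HSV)
for uv in[(439,237),(412,314),(372,182)]: print(hsv[uv[1],uv[0]])
# block top by height
x=P[...,0];y=P[...,1];z=P[...,2]
c=onplane('top',[(439,237)],22,T)[0]
m=((z>13)&(z<32)&(np.hypot(x-c[0],y-c[1])<65)).astype(np.uint8);print(m.sum())
q=np.c_[x[m>0],y[m>0]].astype(np.float32);print(cv2.minAreaRect(q),z[m>0].mean())
# rack
c=onplane('top',[(232,225)],66,T)[0]
m=((z>58)&(z<74)&(np.hypot(x-c[0],y-c[1])<170));q=np.c_[x[m],y[m]].astype(np.float32);print(m.sum(),cv2.minAreaRect(q))
c=onplane('top',[(366,254)],46,T)[0]
m=((z>38)&(z<52)&(np.hypot(x-c[0],y-c[1])<80));q=np.c_[x[m],y[m]].astype(np.float32);print(m.sum(),cv2.minAreaRect(q))
c1=cv2.resize(im[180:300,170:300],None,fx=3,fy=3,interpolation=2);c2=cv2.resize(im[180:300,330:460],None,fx=3,fy=3,interpolation=2)
cv2.imwrite('pics/crop1.png',np.hstack([c1,c2]))
```

```text
hole [[589.5 308.4  66. ]] [600.  325.8   0.8]
centre [[574.6 223.9  90. ]] [574.6 223.9  89.7]
chuck [[564.5 152.  116. ]] [565.1 152.5 112.3]
sleeve [[ 507.3 -111.6   58. ]] [ 511.7 -115.6    9.8]
blk [[ 557.1 -300.5   22. ]] [ 557.  -300.2   23.2]
blk2 [[ 361.2 -231.    22. ]] [ 361.2 -231.    22.1]
blk3 [[640.5  12.5  22. ]] [641.   12.5  19.4]
[ 11 149  99]
[ 12 150 109]
[ 14 143 137]
638
((559.891357421875, -303.28277587890625), (50.25657653808594, 83.18087768554688), 8.919435501098633) 22.123035134595668
2717 ((577.5408935546875, 229.02078247070312), (278.4578552246094, 74.2176742553711), 81.77180480957031)
882 ((507.9398193359375, -112.5222396850586), (84.40316009521484, 84.68753814697266), 5.293732166290283)
```

View pics/crop1.png

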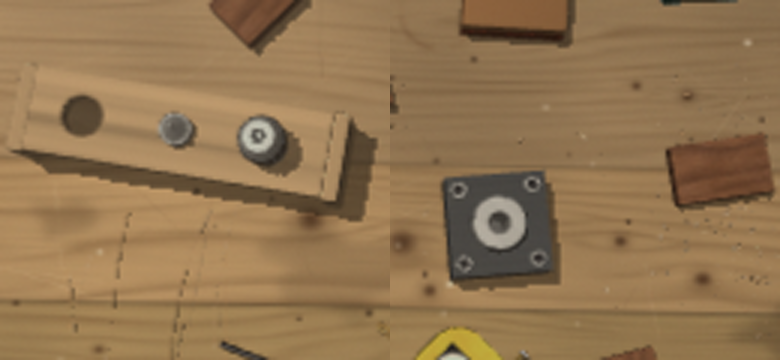

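The crop confirms both choices: the chuck's flat nose is at crop (262,135), the pointed centre at (175,128), and the rightmost plain dark block at (720,170). Next I'll work out the hover above the chuck.

```bash
cat >> h.py <<'E'
def go(x,y,z,yaw):
    from scipy.spatial.transform import Rotation as R
    s=r.sense();A=rotm(s['tcp_rot']);B=rotm([180,0,yaw])
    sh=A.T@(np.array([x,y,z])-s['tool_pos']);rv=R.from_matrix(A.T@B).as_rotvec()
    print('shift',sh.round(2),'rv',rv.round(4),'t',round(s['time'],2),'at',s['tool_pos'].round(2),'yaw',s['tcp_rot'].round(2),'F',s['ft_force'].round(2),'gap',s['finger_gap'])
E
python3 -c "
from h import *
go(565,152,190,81.8)"
```

```text
shift [-515.03 -321.71   40.81] rv [-1.5000e-03  1.1000e-03  1.4821e+00] t 0.1 at [137.67 583.48 230.34] yaw [-1.7990e+02 -1.0000e-02  1.6672e+02] F [-0.46 -0.41  0.4 ] gap 85.68138316958981
```

>>> jog_arm(rows=[[[-515,-321.7,40.8],[0,0,1.482]],[[-515,-321.7,40.8],[0,0,1.482]],[[-515,-321.7,40.8],[0,0,1.482]],[[-515,-321.7,40.8],[0,0,1.482]],[[-515,-321.7,40.8],[0,0,1.482]],[[-515,-321.7,40.8],[0,0,1.482]],[[-515,-321.7,40.8],[0,0,1.482]],[[-515,-321.7,40.8],[0,0,1.482]],[[-515,-321.7,40.8],[0,0,1.482]],[[-515,-321.7,40.8],[0,0,1.482]]])

```text
time: 1.1
tool_pos: [489.8, 227.7, 197.4]
tcp_rot: [-180.0, 0.0, 81.5]
ft_force: [0.1, 0.7, 0.1]
finger_gap: 85.5
grip_force: 0.0
```

```bash
python3 -c "
from h import *
go(565,152,190,81.8)"
```

```text
shift [-63.71  85.63   7.34] rv [-0.0003  0.     -0.006 ] t 1.1 at [489.79 227.73 197.37] yaw [-179.98    0.     81.45] F [0.15 0.69 0.09] gap 85.53600111642002
```

>>> jog_arm(rows=[[[-40,55,5],[0,0,0]],[[-40,55,5],[0,0,0]],[[-40,55,5],[0,0,0]],[[-40,55,5],[0,0,0]],[[-40,55,5],[0,0,0]]])

```text
time: 1.6
tool_pos: [536.7, 183.3, 192.7]
tcp_rot: [-180.0, -0.0, 81.9]
ft_force: [-0.3, -0.3, -0.4]
finger_gap: 85.9
grip_force: 0.0
```

```bash
cat > w.py <<'E'
from h import *
import sys
def grab(n):
    s=r.sense();im,d=r.snapshot('wrist');T=pose('wrist',s);np.savez(n+'.npz',im=im,d=d,T=T);cv2.imwrite(f'pics/{n}.png',im);return s,im,d,T
E
python3 -c "
from w import *
go(565,152,190,81.8)
s,im,d,T=grab('w1')"
```

```text
shift [-27.02  32.44   2.67] rv [-0.0007 -0.0003  0.0016] t 1.6 at [536.69 183.32 192.7 ] yaw [-1.7996e+02 -1.0000e-02  8.1890e+01] F [-0.28 -0.31 -0.36] gap 85.91998848846063
```

View pics/w1.png

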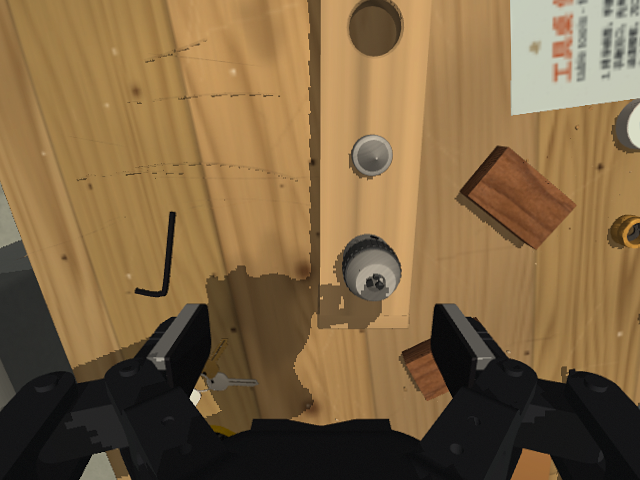

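The wrist view shows the chuck's nose at about (377,281), the lathe centre at (372,155) and the wide hole at (376,27). Nothing stands in the way of the fingers closing across the board.

```bash
cat >> w.py <<'E'
def load(n):
    f=np.load(n+'.npz');return f['im'],f['d'],f['T']
def disc(n,c,zlo,zhi,rad):
    im,d,T=load(n);P=cloud('wrist',d,T)
    m=(d>0)&(P[...,2]>zlo)&(P[...,2]<zhi)&(np.hypot(P[...,0]-c[0],P[...,1]-c[1])<rad)
    v,u=np.nonzero(m);zz=np.median(P[m][:,2]);W=onplane('wrist',np.c_[u,v],zz,T)[:,:2].astype(np.float32)
    (x,y),R=cv2.minEnclosingCircle(W);print('disc',round(x,1),round(y,1),'R',round(R,1),'z',round(float(zz),1),'n',m.sum(),'mean',W.mean(0).round(1))
    return m
E
python3 - <<'E'
from w import *
im,d,T=load('w1');print(onplane('wrist',[(377,281)],116,T),onplane('wrist',[(376,27)],66,T))
P=cloud('wrist',d,T)
disc('w1',(565,152),113,121,30)
disc('w1',(565,152),97,108,30)
# hole: dark pts, not board height
c=onplane('wrist',[(376,27)],66,T)[0]
z=P[...,2];b=np.abs(z-66)<6
lab=cv2.connectedComponents((~b).astype(np.uint8))
m=lab[1]==lab[1][27,376];v,u=np.nonzero(m);print(m.sum())
W=onplane('wrist',np.c_[u,v],66,T)[:,:2].astype(np.float32);print(cv2.minEnclosingCircle(W),W.mean(0))
print('board z',np.median(z[80:110,350:400]))
go(565,152,150,81.8)
E
```

```text
[[568.7700302 158.4558448 116.       ]] [[590.53934957 310.69134353  66.        ]]
disc 567.4 159.0 R 14.3 z 115.2 n 1324 mean [567.6 158.8]
disc 567.5 159.3 R 19.8 z 102.0 n 746 mean [565.7 168.2]
2226
((589.6596069335938, 310.21636962890625), 16.578968048095703) [589.2507  310.28262]
board z 65.62394606274131
shift [-27.16  32.41  42.84] rv [-0.0002 -0.0003  0.002 ] t 1.65 at [536.74 183.43 192.85] yaw [-1.7999e+02 -2.0000e-02  8.1920e+01] F [-0.56  0.61  0.17] gap 85.25354972327408
```

```bash
python3 -c "
from h import *
go(567.5,157.5,150,81.8)"
```

```text
shift [-21.36  34.11  42.84] rv [-0.0002 -0.0003  0.002 ] t 1.65 at [536.74 183.43 192.85] yaw [-1.7999e+02 -2.0000e-02  8.1920e+01] F [-0.56  0.61  0.17] gap 85.25354972327408
```

>>> jog_arm(rows=[[[-21.4,34.1,42.8],[0,0,0.002]],[[-21.4,34.1,42.8],[0,0,0.002]],[[-21.4,34.1,42.8],[0,0,0.002]],[[-21.4,34.1,42.8],[0,0,0.002]],[[-21.4,34.1,42.8],[0,0,0.002]]])

```text
time: 2.15
tool_pos: [568.5, 157.2, 151.6]
tcp_rot: [179.9, -0.1, 81.8]
ft_force: [-0.1, 0.2, 0.3]
finger_gap: 85.5
grip_force: 0.0
```

Run:
```python
from w import *
s,im,d,T=grab('w2')
disc('w2',(567,157),112,121,30)
disc('w2',(567,157),60,110,23)
go(567.5,157.5,72,81.8)
```

```text
disc 567.9 159.3 R 14.6 z 115.2 n 2188 mean [567.9 159. ]
disc 568.6 161.6 R 25.4 z 96.4 n 2639 mean [569.3 171.4]
shift [ 0.2  -1.36 79.64] rv [ 0.0021 -0.0009 -0.0009] t 2.2 at [568.63 157.06 151.64] yaw [ 1.7988e+02 -5.0000e-02  8.1750e+01] F [-0.   -0.59 -0.11] gap 85.20805969055888
```

>>> jog_arm(rows=[[[1.6,-1,30],[0,0,0]],[[1.6,-1,55],[0,0,0]],[[1.6,-1,75],[0,0,0]],[[1.6,-1,83.5],[0,0,0]],[[1.6,-1,83.5],[0,0,0]],[[1.6,-1,83.5],[0,0,0]]])

```text
time: 2.8
tool_pos: [568.3, 158.1, 67.9]
tcp_rot: [179.9, -0.0, 81.7]
ft_force: [0.8, 0.4, 0.3]
finger_gap: 85.7
grip_force: 0.0
```

>>> jog_arm(rows=[[[0,0,0],[0,0,0]],[[0,0,0],[0,0,0]],[[0,0,0],[0,0,0]],[[0,0,0],[0,0,0]],[[0,0,0],[0,0,0]],[[0,0,0],[0,0,0]],[[0,0,0],[0,0,0]],[[0,0,0],[0,0,0]]], grip=30, force=50)

```text
time: 3.6
tool_pos: [568.0, 157.9, 67.4]
tcp_rot: [179.9, -0.0, 81.7]
ft_force: [-1.6, 0.1, 5.9]
finger_gap: 36.6
grip_force: 49.6
```

>>> jog_arm(rows=[[[0,0,-10],[0,0,0]],[[0,0,-30],[0,0,0]],[[0,0,-60],[0,0,0]],[[0,0,-90],[0,0,0]],[[0,0,-110],[0,0,0]],[[0,0,-110],[0,0,0]],[[0,0,-110],[0,0,0]]])

```text
time: 4.3
tool_pos: [567.5, 157.8, 176.1]
tcp_rot: [180.0, -0.0, 81.7]
ft_force: [-0.3, 0.4, -3.7]
finger_gap: 36.8
grip_force: 50.3
```

Run:
```python
from h import *
go(508,-112,178,81.8)
go(508-40*.143,-112-40*.99,178,81.8)
```

```text
shift [-275.53  -19.87   -1.88] rv [ 0.0001 -0.     -0.0019] t 4.3 at [567.48 157.77 176.13] yaw [180.    -0.    81.69] F [-0.31  0.37 -3.75] gap 36.83734139628168
shift [-315.54  -19.8    -1.88] rv [ 0.0001 -0.     -0.0019] t 4.3 at [567.48 157.77 176.13] yaw [180.    -0.    81.69] F [-0.31  0.37 -3.75] gap 36.83734139628168
```

>>> jog_arm(rows=[[[-315.5,-19.8,-2],[0,0,0]],[[-315.5,-19.8,-2],[0,0,0]],[[-315.5,-19.8,-2],[0,0,0]],[[-315.5,-19.8,-2],[0,0,0]],[[-315.5,-19.8,-2],[0,0,0]],[[-315.5,-19.8,-2],[0,0,0]],[[-315.5,-19.8,-2],[0,0,0]],[[-315.5,-19.8,-2],[0,0,0]],[[-315.5,-19.8,-2],[0,0,0]],[[-315.5,-19.8,-2],[0,0,0]]])

```text
time: 5.3
tool_pos: [502.0, -150.3, 177.3]
tcp_rot: [-179.9, -0.1, 81.7]
ft_force: [-0.0, 0.1, -2.3]
finger_gap: 36.5
grip_force: 50.6
```

Run:
```python
from w import *
s,im,d,T=grab('w3')
go(508,-112,160,81.8)
disc('w3',(508,-112),54,62,32)
```

```text
shift [38.6   0.23 17.65] rv [-0.0013 -0.0007 -0.0004] t 5.35 at [ 502.27 -150.18  177.62] yaw [-1.7992e+02 -4.0000e-02  8.1780e+01] F [ 0.8   0.39 -1.76] gap 36.55425996913645
disc 508.8 -109.9 R 22.4 z 57.6 n 2684 mean [ 508.9 -109.1]
```

View pics/w3.png

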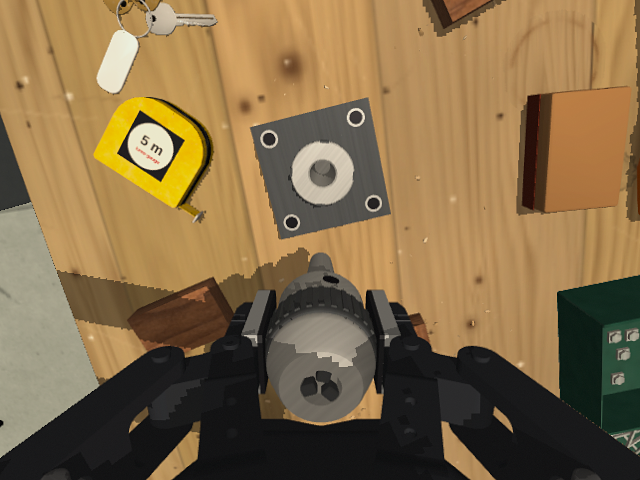

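The wrist view shows the sleeve's mouth at about (323,173). The chuck is gripped squarely, with its nose at about (320,370) and its shank tip at about (320,258).

Run:
```python
from w import *
im,d,T=load('w3');P=cloud('wrist',d,T)
print([(v,P[v,320].round(1).tolist()) for v in range(256,420,12)])
z=P[...,2]
tp=np.array([502.1,-150.2])
zt=np.median(z[395:410,300:340]);print('nose z',zt)
disc('w3',tp,zt-3,zt+4,25)
# shank: left/right edges at rows (depth-based)
for v in (258,262,266):
    u=np.nonzero((z[v]>90)&(np.abs(np.arange(640)-320)<40))[0];print(v,u.min(),u.max(),P[v,u].mean(0).round(1))
```

```text
[(256, [502.6, -144.2, 127.7]), (268, [502.9, -142.8, 148.8]), (280, [504.4, -133.0, 186.8]), (292, [504.7, -131.8, 200.2]), (304, [504.8, -131.4, 210.0]), (316, [504.5, -133.4, 214.1]), (328, [504.2, -135.4, 217.8]), (340, [503.9, -137.4, 221.2]), (352, [503.8, -138.6, 225.7]), (364, [503.2, -142.5, 225.7]), (376, [502.6, -147.0, 225.1]), (388, [501.5, -154.4, 221.0]), (400, [501.1, -156.7, 223.5]), (412, [513.1, -77.0, 319.6])]
nose z 225.14271887209543
disc 503.6 -140.9 R 22.6 z 225.2 n 6098 mean [ 502.5 -148.2]
258 311 330 [ 502.8 -144.9  128.9]
262 310 331 [ 502.8 -144.5  136. ]
266 309 332 [ 502.9 -144.2  142.5]
```

>>> jog_arm(rows=[[[20,0.6,0],[0,0,0]],[[41.3,1.1,0],[0,0,0]],[[41.3,1.1,30],[0,0,0]],[[41.3,1.1,45],[0,0,0]],[[41.3,1.1,45],[0,0,0]],[[41.3,1.1,45],[0,0,0]]])

```text
time: 5.95
tool_pos: [509.1, -110.6, 133.3]
tcp_rot: [-179.9, -0.0, 81.7]
ft_force: [-0.4, -0.5, -1.9]
finger_gap: 36.5
grip_force: 50.6
```

Run:
```python
from w import *
s,im,d,T=grab('w4')
print(s['tool_pos'],s['tcp_rot'],s['ft_force'])
cv2.imwrite('pics/w4c.png',cv2.resize(im[200:360,210:430],None,fx=3,fy=3,interpolation=2))
P=cloud('wrist',d,T);print([(v,P[v,320].round(1).tolist()) for v in range(216,300,6)])
```

```text
[ 509.12850622 -110.55948541  133.28849414] [-1.79925776e+02 -8.00387164e-03  8.17133423e+01] [-0.40626986 -0.52763177 -1.87237629]
[(216, [511.9, -89.1, 57.0]), (222, [511.4, -92.5, 57.9]), (228, [510.8, -96.6, 56.2]), (234, [510.3, -100.1, 56.9]), (240, [507.8, -116.1, 16.7]), (246, [507.8, -116.7, 28.7]), (252, [509.7, -104.6, 76.7]), (258, [509.8, -104.1, 87.9]), (264, [509.9, -103.6, 98.1]), (270, [510.1, -102.7, 108.6]), (276, [511.5, -93.5, 138.4]), (282, [511.5, -93.4, 144.4]), (288, [511.8, -91.9, 153.2]), (294, [511.8, -92.0, 157.8])]
```

View pics/w4c.png

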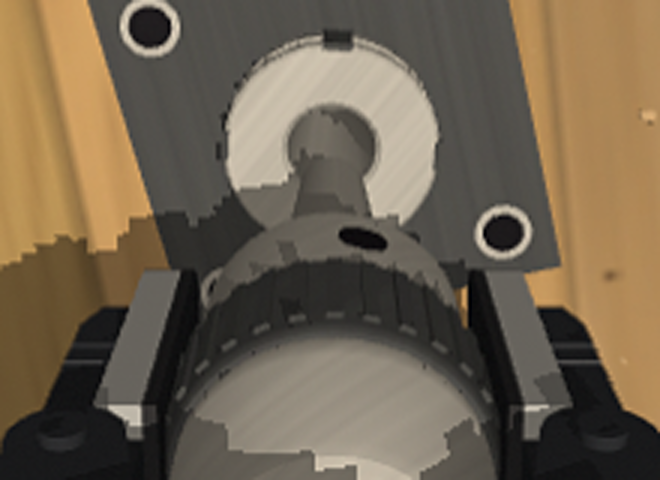

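Lateral alignment is good: the bore centre is at crop x≈333 and the shank tip matches it. Fore-aft, the shank is about 0.7 mm behind the bore. I'll correct that and lower it.

>>> jog_arm(rows=[[[0.7,0,6],[0,0,0]],[[0.7,0,16],[0,0,0]],[[0.7,0,26],[0,0,0]],[[0.7,0,36],[0,0,0]],[[0.7,0,46],[0,0,0]],[[0.7,0,53],[0,0,0]],[[0.7,0,56],[0,0,0]],[[0.7,0,56],[0,0,0]],[[0.7,0,56],[0,0,0]]])

```text
time: 6.9
tool_pos: [509.5, -110.0, 77.6]
tcp_rot: [-180.0, -0.0, 81.7]
ft_force: [-1.3, 1.0, -2.5]
finger_gap: 36.5
grip_force: 50.5
```

>>> jog_arm(rows=[[[0,0,1],[0,0,0]],[[0,0,2],[0,0,0]],[[0,0,3],[0,0,0]],[[0,0,3],[0,0,0]]])

```text
time: 7.3
tool_pos: [509.5, -110.1, 74.4]
tcp_rot: [-180.0, -0.0, 81.7]
ft_force: [-2.1, 2.3, -2.7]
finger_gap: 36.4
grip_force: 50.6
```

>>> jog_arm(rows=[[[0.5,0,0.7],[0,0,0]],[[0.5,-0.4,1.4],[0,0,0]],[[0.5,-0.4,2],[0,0,0]],[[0.5,-0.4,2],[0,0,0]]])

```text
time: 7.7
tool_pos: [509.4, -109.7, 72.5]
tcp_rot: [180.0, 0.0, 81.7]
ft_force: [-0.8, 1.3, -2.3]
finger_gap: 36.6
grip_force: 50.6
```

>>> jog_arm(rows=[[[0.3,0,0.6],[0,0,0]],[[0.3,0,1.2],[0,0,0]],[[0.3,0,1.2],[0,0,0]],[[0.3,0,1.2],[0,0,0]]])

```text
time: 8.1
tool_pos: [509.4, -109.4, 71.3]
tcp_rot: [180.0, 0.0, 81.7]
ft_force: [-1.1, -0.1, -2.6]
finger_gap: 36.6
grip_force: 50.5
```

>>> jog_arm(rows=[[[0,0,0.6],[0,0,0]],[[0,0,1],[0,0,0]],[[0,0,1],[0,0,0]]])

```text
time: 8.4
tool_pos: [509.3, -109.4, 70.2]
tcp_rot: [180.0, 0.0, 81.7]
ft_force: [0.8, -0.7, -2.5]
finger_gap: 36.7
grip_force: 50.5
```

>>> jog_arm(rows=[[[0,0,0.4],[0,0,0]],[[0,0,0.8],[0,0,0]],[[0,0,0.8],[0,0,0]]])

```text
time: 8.7
tool_pos: [509.4, -109.3, 69.5]
tcp_rot: [180.0, 0.0, 81.7]
ft_force: [-0.4, 0.4, -1.2]
finger_gap: 36.3
grip_force: 50.6
```

>>> jog_arm(rows=[[[0,0,0.4],[0,0,0]],[[0,0,0.7],[0,0,0]],[[0,0,0.7],[0,0,0]]])

```text
time: 9.0
tool_pos: [509.3, -109.3, 68.9]
tcp_rot: [180.0, 0.0, 81.7]
ft_force: [-0.8, -0.0, -0.1]
finger_gap: 36.8
grip_force: 50.6
```

>>> jog_arm(rows=[[[0,0,0.2],[0,0,0]],[[0,0,0.2],[0,0,0]],[[0,0,0.2],[0,0,0]],[[0,0,0.2],[0,0,0]],[[0,0,0.2],[0,0,0]],[[0,0,0.2],[0,0,0]]], grip=80)

```text
time: 9.6
tool_pos: [509.3, -109.3, 68.6]
tcp_rot: [180.0, -0.0, 81.7]
ft_force: [-0.6, -0.6, -0.2]
finger_gap: 80.1
grip_force: 0.0
```

>>> jog_arm(rows=[[[0,0,-15],[0,0,0]],[[0,0,-40],[0,0,0]],[[0,0,-80],[0,0,0]],[[0,0,-90],[0,0,0]],[[0,0,-90],[0,0,0]],[[0,0,-90],[0,0,0]]])

```text
time: 10.2
tool_pos: [509.1, -109.3, 158.4]
tcp_rot: [180.0, 0.0, 81.7]
ft_force: [-0.0, 0.8, -0.5]
finger_gap: 79.8
grip_force: 0.0
```

Run:
```python
from w import *
s,im,d,T=grab('w5')
P=cloud('wrist',d,T);disc('w5',(509,-110),112,123,30);disc('w5',(509,-110),54,62,24)
go(560,-303,130,98.9)
```

```text
disc 509.7 -107.5 R 15.2 z 116.8 n 2384 mean [ 509.5 -107.6]
disc 509.4 -108.7 R 22.2 z 57.5 n 848 mean [511.1 -96.6]
shift [-184.49   79.02   27.27] rv [-0.0017 -0.0005 -0.3003] t 10.25 at [ 508.51 -109.04  157.46] yaw [-1.799e+02 -2.000e-02  8.169e+01] F [-0.48  0.19  0.42] gap 80.17336649506284
```

>>> jog_arm(rows=[[[-50,21,0],[0,0,-0.1]],[[-100,42,0],[0,0,-0.2]],[[-150,63,10],[0,0,-0.3]],[[-184.5,79,27],[0,0,-0.3]],[[-184.5,79,27],[0,0,-0.3]],[[-184.5,79,27],[0,0,-0.3]],[[-184.5,79,27],[0,0,-0.3]]])

```text
time: 10.95
tool_pos: [560.2, -302.1, 130.6]
tcp_rot: [-179.9, -0.1, 98.9]
ft_force: [0.4, 1.0, 0.9]
finger_gap: 80.0
grip_force: 0.0
```

Run:
```python
from w import *
s,im,d,T=grab('w6')
P=cloud('wrist',d,T);z=P[...,2]
m=((z>16)&(z<28)&(np.hypot(P[...,0]-560,P[...,1]+303)<60)).astype(np.uint8);m=cv2.morphologyEx(m,cv2.MORPH_OPEN,np.ones((5,5)))>0
v,u=np.nonzero(m);W=onplane('wrist',np.c_[u,v],22,T)[:,:2].astype(np.float32)
print(len(u),u.min(),u.max(),v.min(),v.max(),np.median(z[m]),cv2.minAreaRect(W))
go(560,-303,130,98.9)
```

```text
8190 285 359 175 289 21.477597929378945 ((561.3528442382812, -300.9169616699219), (49.74188995361328, 81.58729553222656), 9.425055503845215)
shift [-0.92 -0.85  1.57] rv [-0.0002 -0.0006  0.0005] t 11.0 at [ 560.7  -301.96  131.57] yaw [-1.7999e+02 -4.0000e-02  9.8930e+01] F [ 0.08 -0.04  0.28] gap 79.87662542572778
```

>>> jog_arm(rows=[[[1,0.8,40],[0,0,-0.009]],[[1,0.8,80],[0,0,-0.009]],[[1,0.8,110],[0,0,-0.009]],[[1,0.8,122],[0,0,-0.009]],[[1,0.8,127],[0,0,-0.009]],[[1,0.8,127],[0,0,-0.009]],[[1,0.8,127],[0,0,-0.009]]])

```text
time: 11.7
tool_pos: [563.0, -302.9, 7.1]
tcp_rot: [179.8, 0.1, 99.4]
ft_force: [-0.1, 0.0, 0.0]
finger_gap: 79.9
grip_force: 0.0
```

>>> jog_arm(rows=[[[0,0,0],[0,0,0]],[[0,0,0],[0,0,0]],[[0,0,0],[0,0,0]],[[0,0,0],[0,0,0]],[[0,0,0],[0,0,0]],[[0,0,0],[0,0,0]]], grip=44, force=80)

```text
time: 12.3
tool_pos: [562.6, -303.0, 6.4]
tcp_rot: [179.9, 0.1, 99.4]
ft_force: [0.9, 0.7, 8.3]
finger_gap: 48.2
grip_force: 83.7
```

>>> jog_arm(rows=[[[0,0,-10],[0,0,0]],[[0,0,-40],[0,0,0]],[[0,0,-80],[0,0,0]],[[0,0,-120],[0,0,0]],[[0,0,-150],[0,0,0]],[[0,0,-150],[0,0,0]],[[0,0,-150],[0,0,0]],[[0,0,-150],[0,0,0]]])

```text
time: 13.1
tool_pos: [560.6, -301.6, 153.1]
tcp_rot: [-179.9, -0.1, 99.4]
ft_force: [-0.0, 0.3, -0.3]
finger_gap: 48.1
grip_force: 82.8
```

Run:
```python
from w import *
s,im,d,T=grab('w7')
P=cloud('wrist',d,T);z=P[...,2]
print(s['tool_pos'],s['tcp_rot'],[(v,P[v,320].round(1).tolist()) for v in range(230,400,15)])
np.save('blk.npy',0)
go(509.3,-109.2,156,99.4)
```

```text
[ 560.56022338 -301.63521117  153.14767819] [-1.79897699e+02 -9.20236957e-02  9.93929391e+01] [(230, [554.3, -263.6, 168.1]), (245, [555.2, -269.0, 168.2]), (260, [556.1, -274.5, 168.3]), (275, [557.0, -280.2, 168.3]), (290, [558.0, -285.8, 168.6]), (305, [559.0, -291.9, 168.3]), (320, [560.0, -298.0, 168.5]), (335, [561.0, -304.2, 168.5]), (350, [562.1, -311.1, 167.9]), (365, [563.1, -316.8, 169.3]), (380, [564.3, -324.5, 168.1]), (395, [565.4, -330.6, 169.3])]
shift [198.02 -18.95  -2.9 ] rv [-0.0025 -0.0023 -0.0001] t 13.15 at [ 560.32 -301.47  152.6 ] yaw [-1.7986e+02 -1.3000e-01  9.9400e+01] F [ 0.18 -0.45 -0.3 ] gap 47.86906036344873
```

View pics/w7.png

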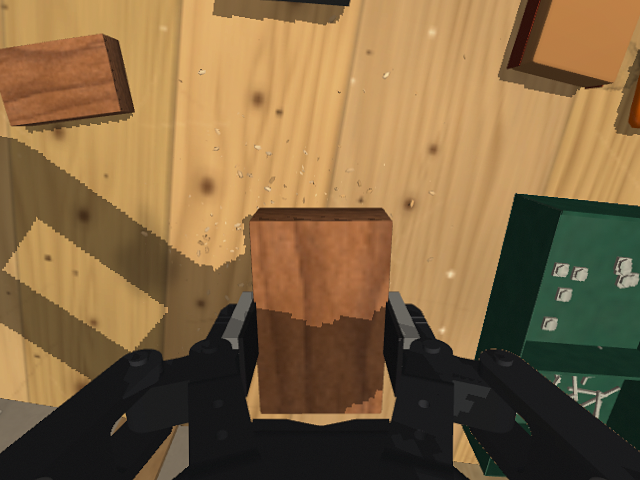

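The block is held flat and squarely between the pads, its front edge at rows 208–220 and its top level at z≈168. Next I move it over the chuck's nose.

>>> jog_arm(rows=[[[49,-5,-3],[0,0,0]],[[98,-10,-3],[0,0,0]],[[145,-14,-3],[0,0,0]],[[180,-17,-3],[0,0,0]],[[195,-18.8,-3],[0,0,0]],[[198,-19,-3],[0,0,0]],[[198,-19,-3],[0,0,0]],[[198,-19,-3],[0,0,0]],[[198,-19,-3],[0,0,0]]])

```text
time: 14.05
tool_pos: [510.6, -111.2, 157.5]
tcp_rot: [-180.0, 0.0, 99.3]
ft_force: [0.4, -1.4, -1.1]
finger_gap: 48.3
grip_force: 82.8
```

```bash
python3 -c "
from h import *
go(509.3,-109.2,131,99.4)"
```

```text
shift [ 2.2  -0.93 26.47] rv [-0.0002  0.0002 -0.0016] t 14.05 at [ 510.58 -111.22  157.47] yaw [-1.7999e+02  1.0000e-02  9.9310e+01] F [ 0.38 -1.39 -1.09] gap 48.2736695131919
```

>>> jog_arm(rows=[[[2.2,-0.9,10],[0,0,0]],[[2.2,-0.9,18],[0,0,0]],[[2.2,-0.9,24],[0,0,0]],[[2.2,-0.9,26.5],[0,0,0]],[[2.2,-0.9,26.5],[0,0,0]],[[2.2,-0.9,26.5],[0,0,0]]])

```text
time: 14.65
tool_pos: [509.2, -107.9, 131.2]
tcp_rot: [180.0, 0.0, 99.4]
ft_force: [0.3, -0.3, -0.6]
finger_gap: 48.1
grip_force: 82.8
```

>>> jog_arm(rows=[[[0,0,1],[0,0,0]],[[0,0,2],[0,0,0]],[[0,0,3],[0,0,0]],[[0,0,3],[0,0,0]],[[0,0,3],[0,0,0]]])

```text
time: 15.15
tool_pos: [509.1, -107.9, 128.1]
tcp_rot: [-180.0, -0.0, 99.4]
ft_force: [-0.5, 0.5, -0.5]
finger_gap: 47.8
grip_force: 82.8
```

>>> jog_arm(rows=[[[0,0,0.5],[0,0,0]],[[0,0,1],[0,0,0]],[[0,0,1.5],[0,0,0]],[[0,0,2],[0,0,0]],[[0,0,2],[0,0,0]],[[0,0,2],[0,0,0]]])

```text
time: 15.75
tool_pos: [509.1, -107.9, 126.0]
tcp_rot: [-180.0, -0.0, 99.4]
ft_force: [-0.4, -0.7, -1.0]
finger_gap: 47.8
grip_force: 82.8
```

>>> jog_arm(rows=[[[0,0,0.3],[0,0,0]],[[0,0,0.6],[0,0,0]],[[0,0,0.6],[0,0,0]]])

```text
time: 16.05
tool_pos: [509.1, -107.9, 125.4]
tcp_rot: [-180.0, 0.0, 99.4]
ft_force: [-0.2, 0.6, -1.4]
finger_gap: 47.8
grip_force: 82.8
```

>>> jog_arm(rows=[[[0,0,0.3],[0,0,0]],[[0,0,0.5],[0,0,0]],[[0,0,0.5],[0,0,0]]])

```text
time: 16.35
tool_pos: [509.1, -107.9, 124.9]
tcp_rot: [-180.0, 0.0, 99.4]
ft_force: [0.6, -0.6, -1.4]
finger_gap: 47.5
grip_force: 82.8
```

>>> jog_arm(rows=[[[0,0,0.3],[0,0,0]],[[0,0,0.5],[0,0,0]],[[0,0,0.5],[0,0,0]]])

```text
time: 16.65
tool_pos: [509.1, -107.9, 124.4]
tcp_rot: [-180.0, 0.0, 99.4]
ft_force: [-0.8, -0.4, -0.9]
finger_gap: 47.8
grip_force: 82.8
```

>>> jog_arm(rows=[[[0,0,0.3],[0,0,0]],[[0,0,0.5],[0,0,0]],[[0,0,0.5],[0,0,0]]])

```text
time: 16.95
tool_pos: [509.1, -107.9, 124.0]
tcp_rot: [180.0, 0.0, 99.4]
ft_force: [-0.1, 0.6, -0.4]
finger_gap: 48.2
grip_force: 82.8
```

Baseline is about −0.9 N. I carry on in small steps.

>>> jog_arm(rows=[[[0,0,0.3],[0,0,0]],[[0,0,0.5],[0,0,0]],[[0,0,0.5],[0,0,0]]])

```text
time: 17.25
tool_pos: [509.2, -107.9, 123.6]
tcp_rot: [180.0, 0.0, 99.4]
ft_force: [0.4, 0.5, 0.9]
finger_gap: 48.1
grip_force: 82.9
```

>>> jog_arm(rows=[[[0,0,0.3],[0,0,0]],[[0,0,0.3],[0,0,0]]])

```text
time: 17.45
tool_pos: [509.2, -107.9, 123.3]
tcp_rot: [180.0, 0.0, 99.4]
ft_force: [-0.1, -0.6, 1.4]
finger_gap: 48.0
grip_force: 83.0
```

>>> jog_arm(rows=[[[0,0,0.3],[0,0,0]],[[0,0,0.3],[0,0,0]]])

```text
time: 17.65
tool_pos: [509.3, -107.9, 123.1]
tcp_rot: [180.0, 0.0, 99.4]
ft_force: [-0.8, 0.4, 2.8]
finger_gap: 47.8
grip_force: 83.1
```

>>> jog_arm(rows=[[[0,0,0.3],[0,0,0]],[[0,0,0.3],[0,0,0]]])

```text
time: 17.85
tool_pos: [509.3, -108.0, 122.8]
tcp_rot: [180.0, 0.0, 99.4]
ft_force: [-0.4, 0.7, 3.9]
finger_gap: 48.0
grip_force: 83.2
```

>>> jog_arm(rows=[[[0,0,0.3],[0,0,0]],[[0,0,0.3],[0,0,0]]])

```text
time: 18.05
tool_pos: [509.3, -107.9, 122.5]
tcp_rot: [180.0, 0.0, 99.4]
ft_force: [-1.6, 0.1, 4.0]
finger_gap: 48.0
grip_force: 83.4
```

>>> jog_arm(rows=[[[0,0,0.3],[0,0,0]],[[0,0,0.3],[0,0,0]]])

```text
time: 18.25
tool_pos: [509.3, -108.0, 122.3]
tcp_rot: [180.0, 0.0, 99.4]
ft_force: [-1.2, 1.1, 4.7]
finger_gap: 48.0
grip_force: 83.5
```

>>> jog_arm(rows=[[[0,0,0.3],[0,0,0]],[[0,0,0.6],[0,0,0]],[[0,0,0.6],[0,0,0]]])

```text
time: 18.55
tool_pos: [509.4, -108.0, 122.0]
tcp_rot: [180.0, 0.0, 99.4]
ft_force: [-1.1, 0.1, 8.0]
finger_gap: 48.0
grip_force: 83.8
```

>>> jog_arm(rows=[[[0,0,0.3],[0,0,0]],[[0,0,0.6],[0,0,0]],[[0,0,0.6],[0,0,0]]])

```text
time: 18.85
tool_pos: [509.4, -108.0, 121.6]
tcp_rot: [180.0, 0.0, 99.4]
ft_force: [-3.5, 0.3, 8.3]
finger_gap: 48.1
grip_force: 84.1
```

>>> jog_arm(rows=[[[0,0,0.3],[0,0,0]],[[0,0,0.6],[0,0,0]],[[0,0,0.6],[0,0,0]]])

```text
time: 19.15
tool_pos: [509.6, -108.1, 121.5]
tcp_rot: [179.9, 0.0, 99.4]
ft_force: [-3.6, 1.2, 12.6]
finger_gap: 47.7
grip_force: 84.4
```

>>> jog_arm(rows=[[[0,0,0.3],[0,0,0]],[[0,0,0.3],[0,0,0]]])

```text
time: 19.35
tool_pos: [509.6, -108.1, 121.4]
tcp_rot: [179.9, 0.0, 99.4]
ft_force: [-5.0, 1.1, 14.1]
finger_gap: 48.0
grip_force: 84.6
```

>>> jog_arm(rows=[[[0,0,0.2],[0,0,0]],[[0,0,0.2],[0,0,0]]])

```text
time: 19.55
tool_pos: [509.7, -108.1, 121.4]
tcp_rot: [179.9, 0.0, 99.4]
ft_force: [-4.3, 1.5, 15.5]
finger_gap: 48.0
grip_force: 84.7
```

>>> jog_arm(rows=[[[0,0,0.3],[0,0,0]],[[0,0,0.3],[0,0,0]],[[0,0,0.3],[0,0,0]]])

```text
time: 19.85
tool_pos: [509.7, -108.1, 121.3]
tcp_rot: [179.9, 0.0, 99.4]
ft_force: [-5.9, 2.2, 16.4]
finger_gap: 48.1
grip_force: 84.9
```

```bash
python3 -c "
from h import *
go(509.3,-109.2,131,99.4)"
```

```text
shift [-0.98 -0.59 -9.71] rv [ 0.0014  0.0008 -0.    ] t 19.85 at [ 509.74 -108.14  121.29] yaw [1.7992e+02 5.0000e-02 9.9400e+01] F [-5.86  2.19 16.43] gap 48.07481602264685
```

>>> jog_arm(rows=[[[0,0,0.2],[0,0,0]],[[0,0,0.2],[0,0,0]],[[0,0,0.2],[0,0,0]]])

```text
time: 20.15
tool_pos: [509.8, -108.1, 121.3]
tcp_rot: [179.9, 0.1, 99.4]
ft_force: [-6.0, 1.7, 18.0]
finger_gap: 48.0
grip_force: 85.0
```

>>> jog_arm(rows=[[[0,0,-1],[0,0,0]],[[0,0,-3],[0,0,0]],[[0,0,-8],[0,0,0]],[[0,0,-15],[0,0,0]],[[0,0,-30],[0,0,0]],[[0,0,-35],[0,0,0]],[[0,0,-35],[0,0,0]],[[0,0,-35],[0,0,0]]])

```text
time: 20.95
tool_pos: [509.2, -107.9, 154.4]
tcp_rot: [180.0, 0.0, 99.4]
ft_force: [0.5, 0.0, -1.6]
finger_gap: 47.9
grip_force: 82.9
```

```bash
python3 -c "
from w import *
s,im,d,T=grab('w8')
P=cloud('wrist',d,T);print([(v,P[v,320].round(1).tolist()) for v in range(245,400,30)])
go(560.5,-301.5,153,99.4)
go(560.5,-301.5,40,99.4)"
```

```text
[(245, [497.2, -34.7, 296.6]), (275, [505.7, -86.8, 168.8]), (305, [507.6, -98.0, 170.1]), (335, [509.8, -111.4, 168.3]), (365, [511.8, -123.5, 170.0]), (395, [514.2, -137.8, 169.5])]
shift [-199.48   19.22    0.93] rv [-0.0002 -0.0001 -0.0001] t 21.0 at [ 508.97 -107.83  153.96] yaw [-1.7999e+02 -1.0000e-02  9.9400e+01] F [ 1.16  0.12 -1.59] gap 47.901095524014906
shift [-199.5    19.24  113.93] rv [-0.0002 -0.0001 -0.0001] t 21.0 at [ 508.97 -107.83  153.96] yaw [-1.7999e+02 -1.0000e-02  9.9400e+01] F [ 1.16  0.12 -1.59] gap 47.901095524014906
```

About 19 N was reached (18.0 plus the 0.9 N baseline). The block is still flat in hand, and I'm returning it to its original spot.

>>> jog_arm(rows=[[[-49,5,0],[0,0,0]],[[-98,10,0],[0,0,0]],[[-145,14,0],[0,0,0]],[[-180,17,20],[0,0,0]],[[-199,19.2,50],[0,0,0]],[[-199.5,19.2,90],[0,0,0]],[[-199.5,19.2,120],[0,0,0]],[[-199.5,19.2,130],[0,0,0]],[[-199.5,19.2,130],[0,0,0]],[[-199.5,19.2,130],[0,0,0]]])

```text
time: 22.0
tool_pos: [561.5, -301.9, 25.7]
tcp_rot: [179.9, 0.1, 99.4]
ft_force: [0.3, -1.0, -0.8]
finger_gap: 47.6
grip_force: 82.9
```

>>> jog_arm(rows=[[[0,0,3],[0,0,0]],[[0,0,6],[0,0,0]],[[0,0,9],[0,0,0]],[[0,0,11],[0,0,0]],[[0,0,11],[0,0,0]],[[0,0,11],[0,0,0]]])

```text
time: 22.6
tool_pos: [560.5, -301.5, 13.1]
tcp_rot: [-180.0, -0.0, 99.4]
ft_force: [0.4, 0.3, -1.3]
finger_gap: 48.0
grip_force: 82.9
```

>>> jog_arm(rows=[[[0,0,1.5],[0,0,0]],[[0,0,3],[0,0,0]],[[0,0,4.5],[0,0,0]],[[0,0,4.5],[0,0,0]],[[0,0,4.5],[0,0,0]]])

```text
time: 23.1
tool_pos: [560.5, -301.5, 8.6]
tcp_rot: [-180.0, -0.0, 99.4]
ft_force: [0.2, -0.5, -0.9]
finger_gap: 48.2
grip_force: 82.9
```

>>> jog_arm(rows=[[[0,0,0.5],[0,0,0]],[[0,0,1],[0,0,0]],[[0,0,1],[0,0,0]],[[0,0,1],[0,0,0]]])

```text
time: 23.5
tool_pos: [560.6, -301.6, 7.7]
tcp_rot: [-180.0, -0.0, 99.4]
ft_force: [-0.3, 1.0, -0.6]
finger_gap: 47.6
grip_force: 82.9
```

>>> jog_arm(rows=[[[0,0,0.5],[0,0,0]],[[0,0,1],[0,0,0]],[[0,0,1],[0,0,0]],[[0,0,1],[0,0,0]]])

```text
time: 23.9
tool_pos: [560.6, -301.6, 6.6]
tcp_rot: [-180.0, -0.0, 99.4]
ft_force: [-0.4, -0.2, -0.4]
finger_gap: 47.8
grip_force: 82.9
```

>>> jog_arm(rows=[[[0,0,0.4],[0,0,0]],[[0,0,0.8],[0,0,0]],[[0,0,0.8],[0,0,0]]])

```text
time: 24.2
tool_pos: [560.7, -301.6, 6.5]
tcp_rot: [180.0, 0.0, 99.4]
ft_force: [-2.0, 1.4, 4.5]
finger_gap: 47.5
grip_force: 83.3
```

Contact with the worktop. I release and rise.

>>> jog_arm(rows=[[[0,0,-0.4],[0,0,0]],[[0,0,-0.4],[0,0,0]],[[0,0,-0.4],[0,0,0]],[[0,0,-0.4],[0,0,0]],[[0,0,-0.4],[0,0,0]]], grip=80)

```text
time: 24.7
tool_pos: [560.6, -301.6, 6.2]
tcp_rot: [-180.0, -0.0, 99.4]
ft_force: [1.5, 0.4, -0.2]
finger_gap: 80.0
grip_force: 0.0
```

>>> jog_arm(rows=[[[0,0,-15],[0,0,0]],[[0,0,-50],[0,0,0]],[[0,0,-95],[0,0,0]],[[0,0,-140],[0,0,0]],[[0,0,-150],[0,0,0]],[[0,0,-150],[0,0,0]],[[0,0,-150],[0,0,0]]])

```text
time: 25.4
tool_pos: [560.2, -301.3, 155.7]
tcp_rot: [-180.0, -0.0, 99.4]
ft_force: [-0.8, -0.7, -0.6]
finger_gap: 79.9
grip_force: 0.0
```

Run:
```python
from w import *
s,im,d,T=grab('w9')
P=cloud('wrist',d,T);z=P[...,2]
m=((z>16)&(z<28)&(np.hypot(P[...,0]-560,P[...,1]+303)<60))
q=P[m][:,:2].astype(np.float32);print('block z',np.percentile(z[m],[5,50,95]),cv2.minAreaRect(q))
go(509.3,-109.2,157,81.7)
```

```text
block z [20.31916003 21.478419   22.59818228] ((560.5458984375, -300.20855712890625), (50.08604049682617, 81.2184829711914), 9.403029441833496)
shift [197.39 -18.36  -2.13] rv [-0.0024 -0.0016  0.3089] t 25.45 at [ 559.63 -300.94  154.45] yaw [-1.7988e+02 -1.1000e-01  9.9400e+01] F [-0.14  0.64  0.36] gap 79.71647466470137
```

>>> jog_arm(rows=[[[49,-5,-3],[0,0,0.1]],[[98,-9,-3],[0,0,0.2]],[[145,-13,-3],[0,0,0.309]],[[180,-16.5,-3],[0,0,0.309]],[[195,-18,-3],[0,0,0.309]],[[197,-18.4,-3],[0,0,0.309]],[[197,-18.4,-3],[0,0,0.309]],[[197,-18.4,-3],[0,0,0.309]]])

```text
time: 26.25
tool_pos: [510.4, -111.4, 158.9]
tcp_rot: [-180.0, 0.0, 81.6]
ft_force: [-0.6, -0.9, 0.1]
finger_gap: 80.1
grip_force: 0.0
```

Run:
```python
from w import *
s,im,d,T=grab('w10')
disc('w10',(509,-110),112,123,30);disc('w10',(509,-110),54,62,24)
go(509.3,-109.2,68.5,81.7)
```

```text
disc 509.6 -108.6 R 14.1 z 114.4 n 1889 mean [ 509.5 -108.6]
disc 509.5 -109.0 R 22.2 z 57.5 n 781 mean [511.3 -96.4]
shift [ 2.13 -1.43 90.47] rv [-0.0004  0.0003 -0.0015] t 26.3 at [ 510.44 -111.5   158.97] yaw [-1.7998e+02  2.0000e-02  8.1620e+01] F [-0.29 -0.43 -0.67] gap 79.8632065006559
```

>>> jog_arm(rows=[[[2.4,-1.4,30],[0,0,0]],[[2.4,-1.4,60],[0,0,0]],[[2.4,-1.4,80],[0,0,0]],[[2.4,-1.4,89.5],[0,0,0]],[[2.4,-1.4,89.5],[0,0,0]],[[2.4,-1.4,89.5],[0,0,0]],[[2.4,-1.4,89.5],[0,0,0]]])

```text
time: 27.0
tool_pos: [510.5, -108.3, 71.4]
tcp_rot: [179.9, 0.0, 81.7]
ft_force: [-1.0, 0.8, -0.1]
finger_gap: 80.0
grip_force: 0.0
```

>>> jog_arm(rows=[[[0,0,0],[0,0,0]],[[0,0,0],[0,0,0]],[[0,0,0],[0,0,0]],[[0,0,0],[0,0,0]],[[0,0,0],[0,0,0]],[[0,0,0],[0,0,0]],[[0,0,0],[0,0,0]],[[0,0,0],[0,0,0]]], grip=30, force=60)

```text
time: 27.8
tool_pos: [509.6, -107.7, 70.4]
tcp_rot: [180.0, 0.0, 81.7]
ft_force: [-1.6, 0.5, 5.3]
finger_gap: 36.3
grip_force: 59.5
```

>>> jog_arm(rows=[[[0,0,-3],[0,0,0]],[[0,0,-10],[0,0,0]],[[0,0,-25],[0,0,0]],[[0,0,-50],[0,0,0]],[[0,0,-80],[0,0,0]],[[0,0,-105],[0,0,0]],[[0,0,-120],[0,0,0]],[[0,0,-120],[0,0,0]],[[0,0,-120],[0,0,0]]])

```text
time: 28.7
tool_pos: [509.0, -107.6, 189.2]
tcp_rot: [-180.0, -0.0, 81.7]
ft_force: [-0.4, -0.2, -7.1]
finger_gap: 36.5
grip_force: 61.1
```

Run:
```python
from w import *
s,im,d,T=grab('w11');print(s['ft_force'])
go(589.5-60*.143,310.2-60*.99,190,81.8)
P=cloud('wrist',d,T);print([(v,P[v,320].round(1).tolist()) for v in range(220,300,8)])
```

```text
[-0.36010475 -0.20017266 -7.10135889]
shift [364.89  20.03  -1.68] rv [-0.0024 -0.0004 -0.0019] t 28.75 at [ 508.37 -107.37  188.21] yaw [-1.7986e+02 -2.0000e-02  8.1690e+01] F [ 0.13  0.4  -6.04] gap 36.23720368472965
[(220, [507.0, -116.8, -0.8]), (228, [505.9, -124.1, -0.6]), (236, [505.9, -124.9, 22.4]), (244, [510.1, -98.1, 129.4]), (252, [511.7, -87.4, 174.4]), (260, [511.2, -90.9, 174.9]), (268, [510.7, -94.7, 174.9]), (276, [511.1, -92.1, 190.2]), (284, [511.1, -91.9, 198.7]), (292, [511.4, -90.3, 209.4])]
```

View pics/w11.png

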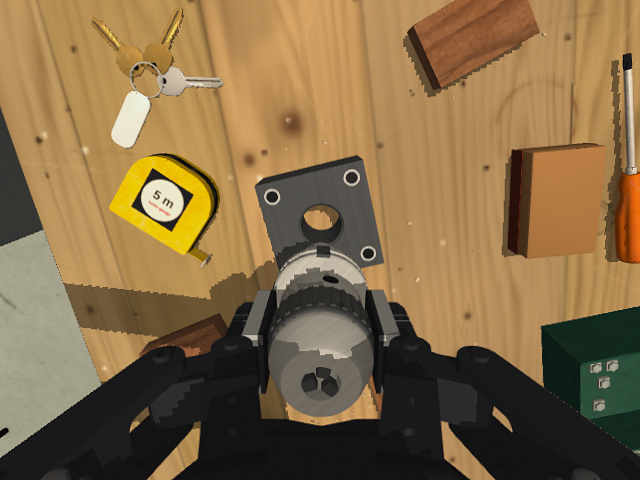

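The sleeve hangs from the chuck and the bench block's hole at (322,217) is empty. I move on toward the rack and stop short of the wide hole.

>>> jog_arm(rows=[[[20,1,-2],[0,0,0]],[[60,3,-2],[0,0,0]],[[105,6,-2],[0,0,0]],[[150,8,-2],[0,0,0]],[[195,11,-2],[0,0,0]],[[240,13,-2],[0,0,0]],[[285,16,-2],[0,0,0]],[[325,18,-2],[0,0,0]],[[355,19.5,-2],[0,0,0]],[[365,20,-2],[0,0,0]]])

```text
time: 29.75
tool_pos: [580.4, 253.6, 188.9]
tcp_rot: [-179.8, 0.0, 81.9]
ft_force: [0.5, -0.2, -6.1]
finger_gap: 36.1
grip_force: 61.2
```

>>> jog_arm(rows=[[[0,0,0],[0,0,0]],[[0,0,0],[0,0,0]],[[0,0,0],[0,0,0]],[[0,0,0],[0,0,0]]])

```text
time: 30.15
tool_pos: [581.8, 249.3, 191.7]
tcp_rot: [-180.0, 0.0, 81.6]
ft_force: [1.0, -0.2, -5.6]
finger_gap: 36.1
grip_force: 61.2
```

Run:
```python
from w import *
s,im,d,T=grab('w12');print(s['tool_pos'],s['tcp_rot'],s['ft_force'])
P=cloud('wrist',d,T);z=P[...,2];c=(589.5,310.2)
uv=cv2.projectPoints(np.array([[589.5,310.2,66.]]),cv2.Rodrigues(T[:3,:3].T)[0],-T[:3,:3].T@T[:3,3],*cam('wrist')[1:])[0].ravel();print(uv)
u0,v0=uv.round().astype(int)
b=(np.abs(z-66)<6);lab=cv2.connectedComponents((~b).astype(np.uint8))[1];m=lab==lab[v0,u0];v,u=np.nonzero(m)
W=onplane('wrist',np.c_[u,v],66,T)[:,:2].astype(np.float32);print(m.sum(),cv2.minEnclosingCircle(W),W.mean(0))
print([(v,P[v,320].round(1).tolist()) for v in range(240,276,6)])
```

```text
[581.82636919 249.30378091 191.67036277] [-1.79988929e+02  2.08400080e-02  8.16055558e+01] [ 0.98363302 -0.19854035 -5.55925272]
[318.67301208 142.74622143]
1888 ((589.9312133789062, 310.82476806640625), 16.612876892089844) [590.0067  311.05902]
[(240, [580.7, 244.1, 76.2]), (246, [584.6, 269.3, 168.1]), (252, [584.7, 269.6, 177.4]), (258, [584.4, 267.6, 179.7]), (264, [583.9, 264.2, 177.7]), (270, [583.5, 261.5, 178.1])]
```

>>> jog_arm(rows=[[[20,-0.3,0],[0,0,0]],[[45,-0.6,0],[0,0,0]],[[60,-0.9,0],[0,0,0]],[[63.5,-0.9,15],[0,0,0]],[[63.5,-0.9,35],[0,0,0]],[[63.5,-0.9,50],[0,0,0]],[[63.5,-0.9,50],[0,0,0]],[[63.5,-0.9,50],[0,0,0]],[[63.5,-0.9,50],[0,0,0]]])

```text
time: 31.1
tool_pos: [590.8, 313.5, 143.0]
tcp_rot: [179.9, -0.0, 81.7]
ft_force: [0.9, -0.2, -4.8]
finger_gap: 36.5
grip_force: 61.2
```

Run:
```python
from w import *
s,im,d,T=grab('w13');print(s['tool_pos'],s['tcp_rot'],s['ft_force'])
P=cloud('wrist',d,T);print([(v,P[v,320].round(1).tolist()) for v in range(208,276,4)])
cv2.imwrite('pics/w13c.png',cv2.resize(im[160:320,210:430],None,fx=3,fy=3))
```

```text
[590.82384883 313.50581038 143.01325548] [ 1.79909131e+02 -4.84927752e-02  8.16722036e+01] [ 0.92714842 -0.18236861 -4.75455713]
[(208, [594.4, 339.3, 64.5]), (212, [594.1, 337.0, 64.9]), (216, [593.8, 334.7, 65.7]), (220, [593.4, 332.2, 65.2]), (224, [593.1, 329.9, 65.7]), (228, [590.1, 309.6, -0.4]), (232, [589.6, 306.4, -0.1]), (236, [589.1, 303.1, -0.3]), (240, [588.7, 300.0, 0.0]), (244, [592.1, 323.4, 84.3]), (248, [593.6, 333.7, 123.0]), (252, [593.6, 333.1, 126.7]), (256, [593.4, 332.3, 129.7]), (260, [593.1, 330.1, 128.7]), (264, [592.9, 328.9, 130.3]), (268, [592.6, 326.7, 129.6]), (272, [593.0, 329.5, 141.1])]
```

View pics/w13c.png

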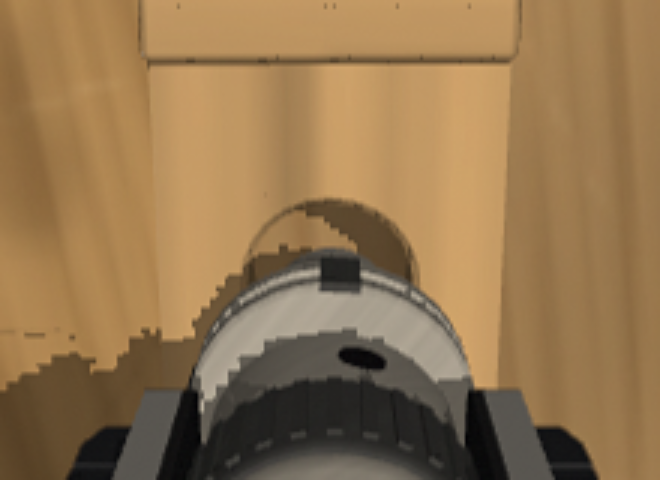

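The hole (crop x≈332) and the collar (≈333) are aligned laterally. I shift −1 mm fore-aft and lower it.

>>> jog_arm(rows=[[[-1,0,4],[0,0,0]],[[-1,0,12],[0,0,0]],[[-1,0,21],[0,0,0]],[[-1,0,30],[0,0,0]],[[-1,0,38],[0,0,0]],[[-1,0,44],[0,0,0]],[[-1,0,46],[0,0,0]],[[-1,0,46],[0,0,0]],[[-1,0,46],[0,0,0]]])

```text
time: 32.05
tool_pos: [590.2, 312.7, 96.2]
tcp_rot: [180.0, -0.0, 81.7]
ft_force: [1.3, 0.3, -5.6]
finger_gap: 36.3
grip_force: 61.2
```

>>> jog_arm(rows=[[[0,0,1],[0,0,0]],[[0,0,2],[0,0,0]],[[0,0,3],[0,0,0]],[[0,0,3],[0,0,0]],[[0,0,3],[0,0,0]]])

```text
time: 32.55
tool_pos: [589.9, 312.6, 92.7]
tcp_rot: [-180.0, 0.0, 81.7]
ft_force: [-0.1, -0.1, -5.7]
finger_gap: 36.4
grip_force: 61.2
```

>>> jog_arm(rows=[[[0,0,0.7],[0,0,0]],[[0,0,1.4],[0,0,0]],[[0,0,1.4],[0,0,0]],[[0,0,1.4],[0,0,0]]])

```text
time: 32.95
tool_pos: [589.9, 312.6, 91.3]
tcp_rot: [-180.0, 0.0, 81.7]
ft_force: [0.6, -0.1, -6.2]
finger_gap: 36.4
grip_force: 61.2
```

>>> jog_arm(rows=[[[0,0,0.5],[0,0,0]],[[0,0,0.8],[0,0,0]],[[0,0,0.8],[0,0,0]]])

```text
time: 33.25
tool_pos: [590.0, 312.7, 91.0]
tcp_rot: [180.0, -0.0, 81.7]
ft_force: [-1.1, -0.5, -2.5]
finger_gap: 36.1
grip_force: 61.6
```

>>> jog_arm(rows=[[[0,0,0.4],[0,0,0]],[[0,0,0.4],[0,0,0]],[[0,0,0.4],[0,0,0]]])

```text
time: 33.55
tool_pos: [590.1, 312.7, 90.9]
tcp_rot: [180.0, -0.0, 81.7]
ft_force: [-5.5, -1.9, 4.5]
finger_gap: 35.9
grip_force: 62.3
```

>>> jog_arm(rows=[[[0,0,0],[0,0,0]],[[0,0,0],[0,0,0]],[[0,0,0],[0,0,0]],[[0,0,0],[0,0,0]],[[0,0,0],[0,0,0]],[[0,0,0],[0,0,0]]], grip=80)

```text
time: 34.15
tool_pos: [590.0, 312.6, 90.2]
tcp_rot: [180.0, -0.0, 81.7]
ft_force: [-0.4, 0.2, -0.2]
finger_gap: 80.3
grip_force: 0.0
```

>>> jog_arm(rows=[[[0,0,-15],[0,0,0]],[[0,0,-40],[0,0,0]],[[0,0,-80],[0,0,0]],[[-30,0,-110],[0,0,0]],[[-60,0,-110],[0,0,0]],[[-60,0,-110],[0,0,0]],[[-60,0,-110],[0,0,0]],[[-60,0,-110],[0,0,0]]])

```text
time: 34.95
tool_pos: [581.1, 253.8, 200.2]
tcp_rot: [-180.0, -0.0, 81.7]
ft_force: [0.2, 0.6, 0.1]
finger_gap: 79.9
grip_force: 0.0
```

Run:
```python
from w import *
s,im,d,T=grab('w14');print(s['tool_pos'],s['ft_force'],s['time'])
disc('w14',(590,311),128,142,30);disc('w14',(590,311),73,81,24)
```

```text
[581.0820402  253.79411679 200.18067495] [0.23927564 0.56453645 0.11238609] 34.95
disc 589.7 311.2 R 16.2 z 134.8 n 2704 mean [589.7 311.3]
disc 590.5 316.2 R 21.0 z 77.4 n 192 mean [592.2 327.8]
```

View pics/w14.png

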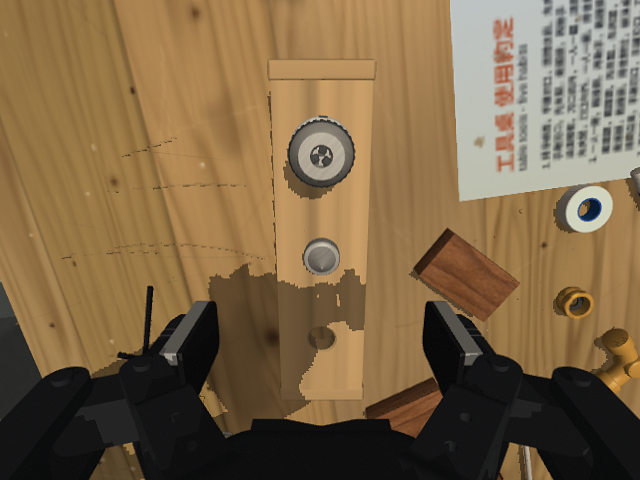

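The made-up tool stands upright in the wide hole at (321,155), with its collar on the board (mouth z≈77.4, nose z≈135). The lathe centre at (321,257) is untouched and the gripper is clear.

```bash
python3 -c "
from bench import r
print(r.hand_in())"
```

```text
the job is handed in; nothing more can be done
None
```

The job is handed in at about 35 s: I pressed the chuck into the sleeve with about 19 N, put the block back flat on the worktop, and stood the made-up tool upright in the rack's wide hole; no verdict came back.

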